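# Tap the clamping wedge home

### The arm

A 7-joint arm with a two-finger parallel gripper is mounted at the origin on the work surface. World frame = base frame: x ahead of the robot, y to its left, z up, the work surface at z = 0. Lengths are in mm, angles in rad, forces in N, time in s.
With the tool pointing down it reaches from about 425 to 875 mm from the base axis. Payload 8.4 kg.
Tool frame: the origin (TCP) lies midway between the tips of the shut fingers; the grasp point (between the pads) lies 19 mm behind it (ctrl.hold_point_z is the distance from the TCP to the grasp point, in mm); x points along the fingers, y is the direction in which the jaws open and shut, and the axes are right-handed (so a half turn about x gives the same grasp; the last joint's range is limited). The gripper opens to 87 mm and grips with 3 to 60 N. Pads are 19 mm wide; open, the fingers measure 117 mm over their backs; the gripper's body (75 mm by 190 mm) begins 51 mm behind the grasp point.
Start: joints at [-1.238, 0.333, 0.04, 1.465, -0.013, 1.343, -0.059], TCP at [272.026, 590.309, 222.546] pointing down, gripper open.
Joint ranges: [-2.58, 2.58], [-0.38, 2.09], [-1.3, 1.39], [0.25, 2.4], [-1.5, 4.64], [0.08, 2.09], [-2.65, 2.65]. Speed limits (rad/s): [2.22, 2.22, 2.79, 2.79, 3.14, 3.14, 3.14].

### API

Orientations are given as a rotation vector (axis times angle).
In Python, from workcell import ctrl gives the robot as it stands.
- The arm moves only by the shell command python3 -m handwheel 'ROWS' [FORCE]. ROWS is JSON, a list of rows, each a list of 7 numbers: the closure, from 0 (fully open) to 1 (shut), then the shift along the world's x, y, z in units of 0.25 m (1.0 is 0.25 m), then the turn, a rotation vector about the world's x, y, z in units of 60 degrees (1.0 is 60 degrees). A call has 1 to 20 rows; each row shifts and turns the pose as measured when the row begins; what a row does not reach is not made up. A row lasts 1/12 s, in which the tool goes at most 41.7 mm and 7.16 degrees, less where a joint would pass 70% of its speed; a pose out of reach is approached as far as the arm can. A call with a number of a shift or a turn outside -1 to 1 is refused whole. A call with a gripper value outside its range is refused whole. The fingers move at their own pace and stop on an object; FORCE is the grip in N (left out, the last holds). Time passes only in rows, so rows that do not move let the fingers close. It gives the time, the measured TCP pose, the force and the opening at its end, in the units of the state.
- ctrl.get_obs(): the state, without advancing time (a new reading comes with each control period).
- ctrl.get_image(name): name is "side" or "top" or "wrist"; returns a dict with "frame" (420x560x3 uint8, blue, green, red), "fov_y" (degrees; the focal length in pixels is half the picture's height over the tangent of half this angle, whatever the lens; pixels are square), "cx", "cy" (the principal point, pixels), "k1" (the pictures are not rectified: a ray, as slopes to the right and down, at radius r is drawn at 1 + k1 r^2 times it, then the intrinsics apply), "extrinsics" (4x4, takes a point from world to camera coordinates). Camera axes: x right, y down, z forward; pixel columns grow to the right and rows downward; lengths in mm; the calibration is good to about 2 mm. A picture is of the moment at which its call begins. There is no depth.
- ctrl.close_job(): hands the job in, once; it reports no verdict.
Trained networks look in a picture, given as the dict that the camera call returned (one of the last four; its "shot" number tells which), for a name from the list of things; names that differ only in an ending like _2 or _b are one class to them, and where a whole thing is asked for, a point or a joint stands for the part that bears it (a point fixed in the world has none). Each returns a list of dicts, best first, with "p" (0 to 1); they miss things now and then, are a little off and sometimes report something else, mostly with a low value. They report only what shows in the picture. A call takes as long as a camera call. They do not tell look-alikes from the thing itself.
- ctrl.look_for(target, picture): "xy" ([column, row] in pixels, amid what is visible of it).
- ctrl.mark_of(target, picture): "xy" ([column, row] in pixels: a listed point, or the origin of a listed thing).
The state is a dict: "t": time; "joint_pos": joint angles; "dq": joint speeds; "joint_efforts": joint torques, N m; "position": TCP position; "tcp_rot": TCP orientation; "contact_force": force on the tool from outside, world axes, zero at the start; "ft_torque": the same for the moment, N m; "opening": finger opening in mm.
Only numpy, scipy, OpenCV 4.12 (cv2) and the standard library are available. Lean on these libraries where they do the work, as an engineer would, in place of code of your own. Each camera call takes 0.05 s, during which the arm holds its last target.

### The job

The wedge clamp on the inspection table is still loose. Take the tapered wooden wedge out of the green rack, stand it point down in the clamp's slot and let go of it; then, with the gripper closed, tap it down on its head until it stops, with its shoulders fully down on the steel. Leave the round pin and the straight block in the rack.

Things in the scene. Friction and masses are not known exactly. Their poses are not given: they have to be found in the camera images.
- wedge: Beech wedge, point down in a rack place. Oblong head 56 (x) x 36 (y) x 42 mm high; blade 60 mm long, 36 mm wide (y), tapering on both sides from 36 mm thick (x) at the shoulder to 6 at the point. Origin: centre of the head's underside (shoulder), z up: head top +42, point -60. A half turn makes no difference. 0.12 kg. Grip the head, best across y; lift over 65 mm to clear the rack.
- pin: Bystander: beech pin, round head 54 mm across and 36 high, straight round shank 36 thick, 60 long. Origin: centre of the head's underside. The rack is fixed, 300 x 100 mm, its flat top plate 85 mm above the table carries the shoulders; three places in a row 100 mm apart along the wedge's x; which piece is where varies.
- block: Bystander: beech block in the rack, square head 52 x 52 mm, 28 high, straight square shank 36 thick, 60 long. Origin: centre of the head's underside. Too thick for the clamp's slot.
- slot (a point): Middle of slot mouth in fixed steel clamp, level with its flat top (85 mm up). x: across the slot, to the sliding jaw; y: along it. V slot 60 mm long, 70 deep, mouth 22 to 25 wide; fixed face 11 at -x. Wedge x goes along this x, either way; it first rests with its shoulder 22 to 28 high. Driving takes 4 to 12 N, moves it 7 mm to +x; it does not spring back. It stops dead, shoulder on the steel.
Things that resemble listed ones, but are neither listed nor needed, are in the scene too. Leave any orange look-alike of the part that bears slot alone.

How it is judged (in metres and radians):
On the way:
1. the wedge stands point down in the slot, let go, its shoulder still at least 10 mm above the steel (z of wedge in the frame of slot between 0.01 and 0.045 m and horizontal distance between wedge and slot below 0.022 m and angle between wedge's own z axis and vertical below 0.3 rad and contact force between the fingers and wedge below 0.1 N), for 0.2 s.
At the end, for the whole second after the job is handed in: The wedge is upright (within about 8 degrees) and at rest in the slot, its shoulder within 4 mm of the clamp's steel top and within 22 mm of the slot's middle; pin and block are in their rack places (within 30 mm) (z of wedge in the frame of slot between -0.004 and 0.004 m and horizontal distance between wedge and slot below 0.022 m and angle between wedge's own z axis and vertical below 0.15 rad and linear speed of wedge below 0.02 m/s and distance of each of pin, block from where it was at the start of the episode below 0.03 m); the robot touches nothing.
It fails at once if the pin or the block is taken from the rack or knocked out of place (moved over 30 mm) (distance of any of pin, block from where it was at the start of the episode above 0.03 m).
It also fails if it takes over 45 s, if anything falls off the work surface, if the arm or the gripper's body presses on something with over 40 N, if the wrist force passes 120 N, or if a joint passes its speed limit or range.

## Working session

There is one attempt and no reset: what is moved stays moved. The work goes in short steps, Python scripts to look and compute and a shell command to move; the robot and the scene stay as the last step left them, time stands still between calls to the robot, and variables do not carry over. Pictures are saved under pics/ and viewed, and the job is handed in when it is done.

```bash
mkdir -p pics; ls; cat > h.py <<'E'
import numpy as np, cv2
from workcell import ctrl
def ray(p,uv):
    f=p["frame"].shape[0]/2/np.tan(np.radians(p["fov_y"])/2)
    K=np.array([[f,0,p["cx"]],[0,f,p["cy"]],[0,0,1.]])
    n=cv2.undistortPoints(np.array([[uv]],float),K,np.array([p["k1"],0,0,0.]))[0,0]
    E=np.array(p["extrinsics"]);R=E[:3,:3];c=-R.T@E[:3,3]
    return c,R.T@np.array([n[0],n[1],1])
def atz(p,uv,z):
    c,d=ray(p,uv);return c+d*(z-c[2])/d[2]
def proj(p,X):
    f=p["frame"].shape[0]/2/np.tan(np.radians(p["fov_y"])/2)
    E=np.array(p["extrinsics"]);q=E[:3,:3]@np.array(X,float)+E[:3,3]
    s=q[:2]/q[2];s=s*(1+p["k1"]*(s@s));return s*f+[p["cx"],p["cy"]]
E
python3 - <<'E'
from h import *
for n in ["top","side"]:
    p=ctrl.get_image(n);cv2.imwrite(f"pics/{n}0.png",p["frame"])
    c,d=ray(p,[280,210]);print(n,c.round(),p["fov_y"],p["k1"])
    for t in ["wedge","pin","block","slot"]:
        for f in (ctrl.look_for,ctrl.mark_of):
            print(t,f.__name__,[(np.round(r["xy"],1).tolist(),round(r["p"],2),atz(p,r["xy"],85).round().tolist()) for r in f(t,p)][:4])
E
```

```text
pics
top [ 320.  -30. 1203.] 44.73825284986044 -0.1802098321166806
wedge call [([307.1, 197.2], 0.84, [474.0, -103.0, 85.0])]
wedge call [([306.1, 196.4], 0.91, [476.0, -101.0, 85.0])]
pin call [([394.9, 182.4], 0.66, [508.0, -301.0, 85.0])]
pin call [([391.0, 184.6], 0.6, [503.0, -292.0, 85.0])]
block call [([350.4, 186.8], 0.62, [498.0, -200.0, 85.0])]
block call [([349.0, 189.7], 0.78, [491.0, -197.0, 85.0])]
slot call [([144.2, 161.0], 0.74, [557.0, 263.0, 85.0]), ([178.7, 257.4], 0.58, [341.0, 180.0, 85.0])]
slot call [([152.9, 158.4], 0.94, [562.0, 244.0, 85.0]), ([196.5, 251.4], 0.74, [354.0, 140.0, 85.0])]
side [-244. -764.  771.] 42.45758850222809 0.03266123708902964
wedge call [([301.8, 212.3], 0.67, [490.0, -88.0, 85.0])]
wedge call [([303.8, 219.7], 0.61, [473.0, -111.0, 85.0])]
pin call [([380.6, 242.9], 0.6, [527.0, -279.0, 85.0])]
pin call [([379.6, 248.9], 0.55, [509.0, -290.0, 85.0])]
block call [([338.5, 229.3], 0.65, [500.0, -187.0, 85.0])]
block call [([340.0, 235.5], 0.62, [486.0, -204.0, 85.0])]
slot call [([226.0, 159.1], 0.77, [526.0, 218.0, 85.0]), ([179.9, 208.8], 0.65, [303.0, 113.0, 85.0])]
slot call [([191.6, 194.9], 0.89, [357.0, 141.0, 85.0]), ([235.5, 148.1], 0.76, [583.0, 247.0, 85.0])]
```

```bash
python3 -c "
from workcell import ctrl
print(ctrl.get_obs(), ctrl.hold_point_z)"
```

```text
{'t': 0.9, 'joint_pos': array([-1.23820984,  0.33319379,  0.0399203 ,  1.46540942, -0.01336329,
        1.34330893, -0.0584912 ]), 'dq': array([ 1.12397276e-03, -9.67996097e-05, -4.01948942e-04,  1.05040622e-03,
       -2.44251758e-04, -6.98413981e-04, -7.37482636e-04]), 'joint_efforts': array([-7.12978599e-04, -6.56111383e+01,  1.33253921e+00, -4.04059160e+01,
       -6.00128900e-02,  3.52870161e-02,  5.37114067e-05]), 'position': array([272.04188434, 590.295066  , 222.54558305]), 'tcp_rot': array([ 0.33862537,  1.54410873, -0.33871746]), 'contact_force': array([-0.99195898,  0.14226015, -0.40730416]), 'ft_torque': array([ 0.00879388, -0.03221255,  0.03644059]), 'opening': 86.73781703069076} 18.700000000000003
```

View images.

View pics/top0.png

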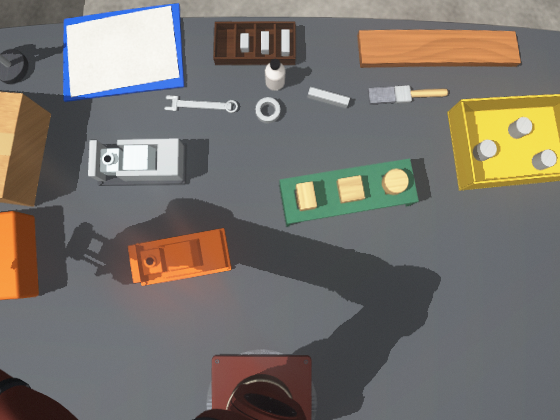

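View pics/side0.png

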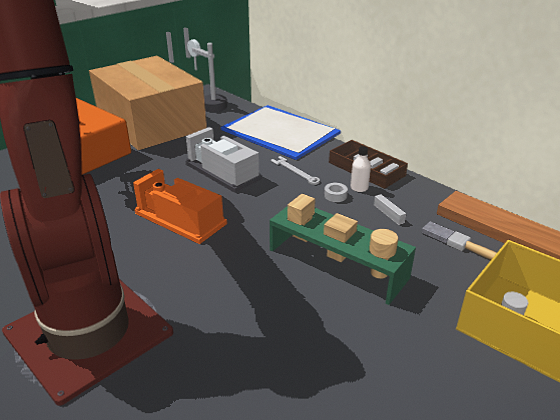

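```bash
python3 - <<'E'
import cv2
for n,(x0,x1,y0,y1) in {"top":(100,250,120,300),"side":(140,290,110,240)}.items():
    f=cv2.imread(f"pics/{n}0.png")[y0:y1,x0:x1]
    cv2.imwrite(f"pics/{n}0_c.png",cv2.resize(f,None,fx=3.3,fy=3.3,interpolation=cv2.INTER_CUBIC))
f=cv2.imread("pics/top0.png")[150:220,280:420]
cv2.imwrite("pics/top0_r.png",cv2.resize(f,None,fx=5,fy=5,interpolation=cv2.INTER_CUBIC))
E
```

```text
(no output)
```

View pics/top0_c.png

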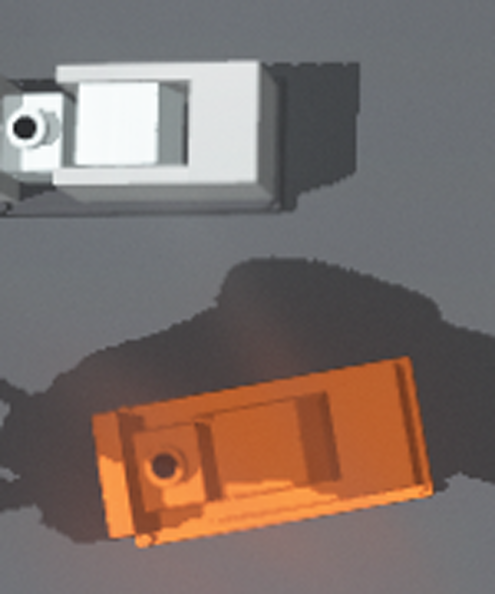

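View pics/side0_c.png

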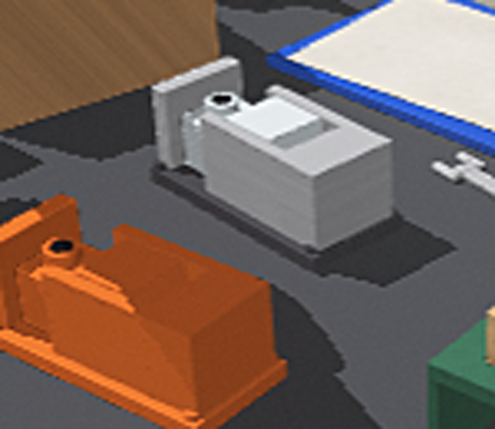

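View pics/top0_r.png

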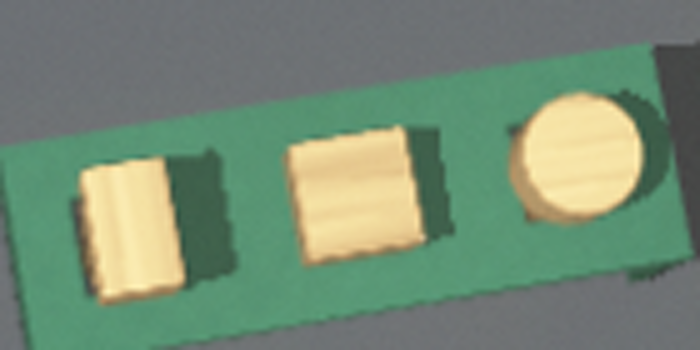

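```bash
python3 - <<'E'
from h import *
p=ctrl.get_image("top"); s=ctrl.get_image("side")
C=np.array([(82,172),(163,158),(184,288),(98,303)])/5+[280,150]
W=np.array([atz(p,c,127) for c in C]);print("wedge top",W.round(),W.mean(0).round(1))
for i in range(4): 
    d=W[(i+1)%4]-W[i];print(np.linalg.norm(d).round(1),np.degrees(np.arctan2(d[1],d[0])).round(1))
C=np.array([(5,148),(650,43),(695,258),(35,365)])/5+[280,150]
W=np.array([atz(p,c,85) for c in C[:3]]);d=W[1]-W[0];print("rack",W.round(),np.linalg.norm(d),np.degrees(np.arctan2(d[1],d[0])))
# slot
C=np.array([(158,82),(188,81),(188,166),(158,165)])/3.3+[100,120]
W=np.array([atz(p,c,85) for c in C]);print("slot",W.round(),W.mean(0).round(1))
C=np.array([(57,66),(262,62),(267,183),(57,186)])/3.3+[100,120]
W=np.array([atz(p,c,85) for c in C]);print("clamp",W.round(),W.mean(0).round(1))
for i in range(4): 
    d=W[(i+1)%4]-W[i];print(np.linalg.norm(d).round(1),np.degrees(np.arctan2(d[1],d[0])).round(1))
# triangulate wedge, slot
for t in ["wedge","slot","block"]:
    a=ctrl.mark_of(t,p);b=ctrl.mark_of(t,s)
    for u in a[:2]:
        for v in b[:2]:
            c1,d1=ray(p,u["xy"]);c2,d2=ray(s,v["xy"]);d1/=np.linalg.norm(d1);d2/=np.linalg.norm(d2)
            k=np.linalg.lstsq(np.c_[d1,-d2],c2-c1,rcond=None)[0];A=c1+k[0]*d1;B=c2+k[1]*d2
            print(t,((A+B)/2).round(1),np.linalg.norm(A-B).round(1))
from scipy.spatial.transform import Rotation as R
o=ctrl.get_obs();print(o["t"],R.from_rotvec(o["tcp_rot"]).as_matrix().round(3))
f=s["frame"][185:300,260:430];cv2.imwrite("pics/side_r.png",cv2.resize(f,None,fx=4,fy=4,interpolation=cv2.INTER_CUBIC))
E
```

```text
wedge top [[ 496.  -78.  127.]
 [ 502. -112.  127.]
 [ 446. -121.  127.]
 [ 440.  -84.  127.]] [470.8 -98.7 127. ]
35.3 -80.0
56.7 -171.4
37.2 100.0
56.7 6.6
rack [[ 513.  -45.   85.]
 [ 563. -338.   85.]
 [ 465. -355.   85.]] 296.89930813797923 -80.40211844910982
slot [[594. 256.  85.]
 [594. 235.  85.]
 [535. 233.  85.]
 [536. 254.  85.]] [564.9 244.8  85. ]
clamp [[606. 329.  85.]
 [607. 184.  85.]
 [523. 178.  85.]
 [522. 325.  85.]] [564.7 254.   85. ]
144.4 -89.6
84.5 -176.0
146.2 90.5
84.6 2.8
wedge [ 474.1 -102.4   74.8] 1.2
slot [387.7  89.2 214.5] 102.4
slot [355.3 142.6  86.7] 3.9
slot [566.9 234.   89.7] 8.1
slot [540.8 303.8 -57.2] 127.2
block [ 495.  -196.9   83.9] 8.6
1.3 [[ 0.     0.418  0.908]
 [-0.     0.908 -0.418]
 [-1.    -0.     0.   ]]
```

View pics/side_r.png

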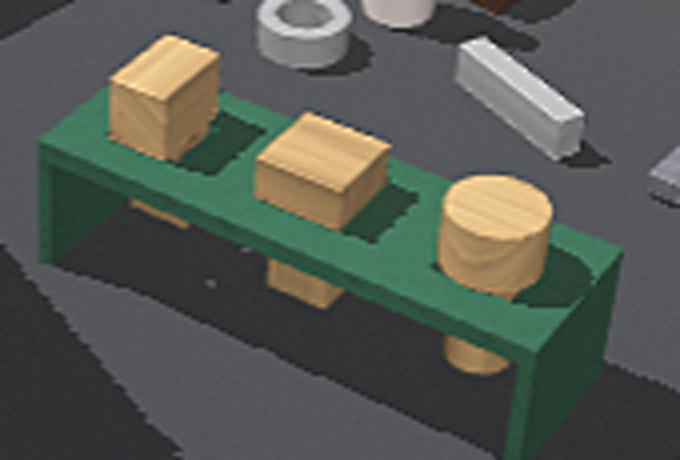

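```bash
python3 -m handwheel '[[0,0.064,-0.14,0.064,0,0,-0.115],[0,0.064,-0.14,0.064,0,0,-0.115],[0,0.064,-0.14,0.064,0,0,-0.115],[0,0.064,-0.148,0,0,0,-0.115],[0,0.064,-0.148,0,0,0,-0.115],[0,0.064,-0.148,0,0,0,-0.115],[0,0.064,-0.148,0,0,0,-0.115],[0,0.064,-0.148,0,0,0,-0.115],[0,0.064,-0.148,0,0,0,-0.115],[0,0.024,-0.152,0,0,0,-0.115],[0,0.024,-0.152,0,0,0,-0.115],[0,0.024,-0.152,0,0,0,-0.115],[0,0.024,-0.152,0,0,0,-0.115],[0,0.024,-0.152,0,0,0,-0.115]]' 30; python3 -c "
from workcell import ctrl
o=ctrl.get_obs();print(o['t'],o['position'],o['joint_pos'])
from scipy.spatial.transform import Rotation as R
m=R.from_rotvec(o['tcp_rot']).as_matrix();print(m.round(3));import math;print(math.degrees(math.atan2(m[1,1],m[0,1])))"
```

```text
t: 2.47
position: [442.7, 57.9, 271.1]
tcp_rot: [1.644, 0.874, -1.624]
contact_force: [1.2, -0.3, -0.7]
opening: 87.2
2.4667 [442.71908943  57.88456258 271.05392593] [-0.77436512 -0.16194848  0.49497271  1.88035453  0.06925265  1.39513539
 -0.89033281]
[[ 0.007  0.829 -0.56 ]
 [ 0.011 -0.56  -0.829]
 [-1.    -0.001 -0.013]]
-34.03387913717604
```

```bash
cat > st.py <<'E'
from h import *
from scipy.spatial.transform import Rotation as R
import sys
def st(goal=None,yaw=None):
    o=ctrl.get_obs();m=R.from_rotvec(o['tcp_rot']).as_matrix()
    y=np.degrees(np.arctan2(m[1,1],m[0,1]))
    print(round(float(o['t']),2),o['position'].round(1),'yaw',y.round(1),'xaxis',m[:,0].round(3),'F',o['contact_force'].round(1),'op',round(o['opening'],1),'q7',o['joint_pos'][6].round(2))
    if goal is not None:
        c,s=np.cos(np.radians(yaw)),np.sin(np.radians(yaw))
        T=np.array([[0,c,s],[0,s,-c],[-1,0,0]]).astype(float)
        T[:,2]=np.cross(T[:,0],T[:,1])
        print('shift units',((np.array(goal)-o['position'])/250).round(3),'turn units',((R.from_matrix(T)*R.from_matrix(m).inv()).as_rotvec()/np.radians(60)).round(4))
if __name__=="__main__":
    a=list(map(float,sys.argv[1:]))
    st(a[:3],a[3]) if a else st()
E
python3 -m handwheel '[[0,0.024,-0.13,-0.04,0,0,-0.115],[0,0.024,-0.13,-0.04,0,0,-0.115],[0,0.024,-0.13,-0.04,0,0,-0.115],[0,0.024,-0.13,-0.04,0,0,-0.115],[0,0.016,-0.1,-0.04,0,0,-0.115],[0,0,0,0,0,0,-0.115],[0,0,0,0,0,0,-0.07],[0,0,0,0,0,0,0]]'; python3 st.py 472 -101 220 -80.4
python3 - <<'E'
from h import *
for n in ["wrist","top"]:
    p=ctrl.get_image(n);cv2.imwrite(f"pics/{n}1.png",p["frame"])
    if n=="wrist":
        for f in (ctrl.look_for,ctrl.mark_of):
            print([(np.round(r["xy"],1).tolist(),round(r["p"],2),atz(p,r["xy"],85).round(1).tolist()) for r in f("wedge",p)][:4])
        print(ray(p,[280,210]),proj(p,[472,-101,127]))
E
```

```text
t: 3.13
position: [470.3, -117.3, 221.9]
tcp_rot: [2.176, 0.14, -2.13]
contact_force: [0.2, 0.0, -0.7]
opening: 86.9
3.13 [ 470.3 -117.3  221.9] yaw -82.5 xaxis [ 0.021  0.    -1.   ] F [ 0.2  0.  -0.7] op 86.9 q7 -1.31
shift units [ 0.007  0.065 -0.008] turn units [-0.0004  0.0205  0.0347]
[([250.6, 192.5], 0.79, [468.6, -94.9, 85.0]), ([512.0, 181.4], 0.16, [507.3, -312.7, 85.0])]
[([255.0, 186.4], 0.75, [474.2, -97.9, 85.0])]
(array([ 532.44906573, -108.3628273 ,  384.29491566]), array([-0.2440065 , -0.04014122, -0.96931455])) [255.60646437 200.91972553]
```

View pics/wrist1.png

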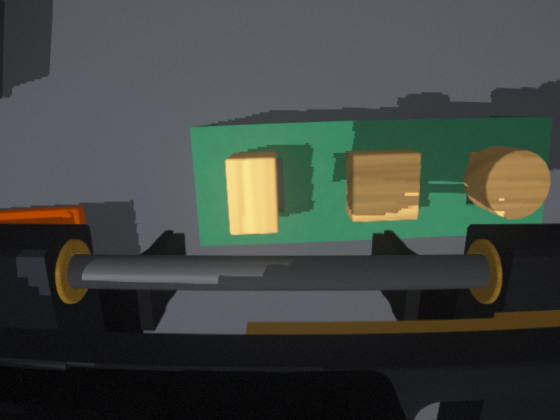

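```bash
python3 - <<'E'
from h import *
f=cv2.imread("pics/wrist1.png")[135:250,190:310];cv2.imwrite("pics/w1c.png",cv2.resize(f,None,fx=5,fy=5,interpolation=cv2.INTER_CUBIC))
p=ctrl.get_image("wrist")
W=np.array([atz(p,c,127) for c in [(228,158),(276,154),(278,231),(232,233)]]);print(W.round(1),W.mean(0).round(1))
for i in range(4): 
    d=W[(i+1)%4]-W[i];print(np.linalg.norm(d).round(1),np.degrees(np.arctan2(d[1],d[0])).round(1))
E
```

```text
[[ 499.8  -76.4  127. ]
 [ 507.2 -109.   127. ]
 [ 452.4 -118.2  127. ]
 [ 446.2  -85.4  127. ]] [476.4 -97.2 127. ]
33.4 -77.3
55.6 -170.5
33.4 100.7
54.4 9.5
```

View pics/w1c.png

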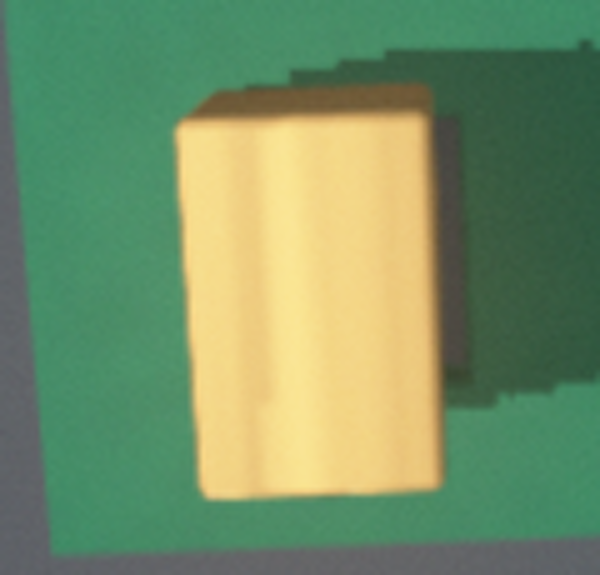

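```bash
python3 -m handwheel '[[0,0.011,0.075,-0.04,0,0.02,0.035],[0,0,0,-0.1,0,0,0],[0,0,0,-0.1,0,0,0],[0,0,0,-0.08,0,0,0],[0,0,0,0,0,0,0]]'; python3 st.py 473 -98.5 93 -80.4
```

```text
t: 3.8
position: [475.8, -93.0, 142.0]
tcp_rot: [2.129, 0.207, -2.114]
contact_force: [-1.3, 0.2, -0.6]
opening: 86.8
3.8 [475.8 -93.  142. ] yaw -79.0 xaxis [ 0.007  0.003 -1.   ] F [-1.3  0.2 -0.6] op 86.8 q7 -1.23
shift units [-0.011 -0.022 -0.196] turn units [-0.003   0.0066 -0.0236]
```

```bash
python3 -m handwheel '[[0,-0.011,-0.022,0,0,0.006,-0.023],[0,0,0,-0.06,0,0,0],[0,0,0,-0.06,0,0,0],[0,0,0,-0.04,0,0,0],[0,0,0,0,0,0,0]]'; python3 st.py 473 -98.5 93 -80.4
```

```text
t: 4.22
position: [475.2, -98.9, 105.7]
tcp_rot: [2.14, 0.184, -2.13]
contact_force: [-0.2, 0.2, -0.1]
opening: 87.1
4.22 [475.2 -98.9 105.7] yaw -80.4 xaxis [ 0.004  0.004 -1.   ] F [-0.2  0.2 -0.1] op 87.1 q7 -1.2
shift units [-0.009  0.001 -0.051] turn units [-0.0036  0.004  -0.0008]
```

```bash
python3 -m handwheel '[[0,-0.009,0,-0.046,0,0.004,0],[0,0,0,-0.008,0,0,0],[0.5,0,0,0,0,0,0],[0.7,0,0,0,0,0,0],[1,0,0,0,0,0,0],[1,0,0,0,0,0,0],[1,0,0,0,0,0,0],[1,0,0,0,0,0,0]]' 30; python3 st.py 473 -98.5 93 -80.4
```

```text
t: 4.88
position: [475.2, -99.3, 95.1]
tcp_rot: [2.14, 0.184, -2.131]
contact_force: [0.4, 0.5, 0.4]
opening: 54.9
4.88 [475.2 -99.3  95.1] yaw -80.4 xaxis [ 0.004  0.004 -1.   ] F [0.4 0.5 0.4] op 54.9 q7 -1.19
shift units [-0.009  0.003 -0.008] turn units [-0.0042  0.0039 -0.0003]
```

```bash
python3 -m handwheel '[[1,0,0,0,0,0,0],[1,0,0,0,0,0,0],[1,0,0,0,0,0,0],[1,0,0,0,0,0,0],[1,0,0,0,0,0,0]]' 30; python3 st.py 473 -98.5 93 -80.4
```

```text
t: 5.3
position: [475.4, -99.2, 95.4]
tcp_rot: [2.141, 0.184, -2.13]
contact_force: [-0.4, -0.5, 0.1]
opening: 35.7
5.3 [475.4 -99.2  95.4] yaw -80.4 xaxis [ 0.005  0.005 -1.   ] F [-0.4 -0.5  0.1] op 35.7 q7 -1.19
shift units [-0.01   0.003 -0.01 ] turn units [-0.0044  0.0046 -0.0004]
```

```bash
python3 -m handwheel '[[1,0,0,0.06,0,0,0],[1,0,0,0.1,0,0,0],[1,0,0,0.12,0,0,0],[1,0,0,0.14,0,0,0],[1,0,0,0.06,0,0,0],[1,0,0,0,0,0,0]]'; python3 st.py 565 245 240 1; python3 - <<'E'
from h import *
for n in ["wrist","side"]:
    p=ctrl.get_image(n);cv2.imwrite(f"pics/{n}2.png",p["frame"])
E
```

```text
t: 5.8
position: [471.3, -99.6, 217.6]
tcp_rot: [2.133, 0.182, -2.139]
contact_force: [0.9, 0.5, -1.7]
opening: 35.6
5.8 [471.3 -99.6 217.6] yaw -80.4 xaxis [-0.003  0.003 -1.   ] F [ 0.9  0.5 -1.7] op 35.6 q7 -1.3
shift units [0.375 1.379 0.089] turn units [-1.0000e-04 -4.3000e-03  1.3574e+00]
```

View pics/side2.png

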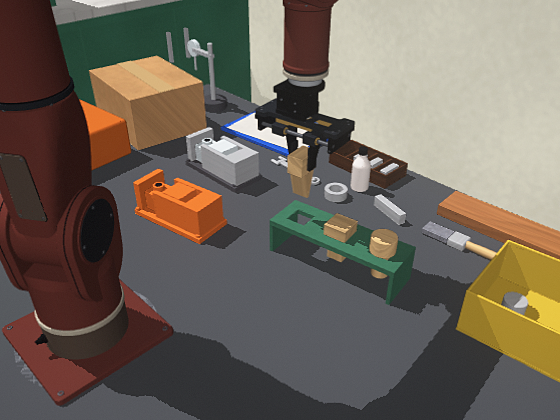

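```bash
python3 -m handwheel '[[1,0.03,0.1,0.02,0,0,0.1],[1,0.03,0.11,0.02,0,0,0.115],[1,0.03,0.11,0.02,0,0,0.115],[1,0.03,0.11,0,0,0,0.115],[1,0.03,0.11,0,0,0,0.115],[1,0.03,0.11,0,0,0,0.115],[1,0.03,0.11,0,0,0,0.115],[1,0.03,0.11,0,0,0,0.115],[1,0.03,0.11,0,0,0,0.115],[1,0.03,0.11,0,0,0,0.115],[1,0.03,0.11,0,0,0,0.115],[1,0.02,0.08,0,0,0,0.08],[1,0,0,0,0,0,0]]'; python3 st.py 565 245 200 1; python3 - <<'E'
from h import *
for n in ["wrist","top","side"]:
    p=ctrl.get_image(n);cv2.imwrite(f"pics/{n}3.png",p["frame"])
E
```

```text
t: 6.98
position: [546.8, 231.6, 200.9]
tcp_rot: [1.143, 1.226, -1.211]
contact_force: [-0.8, 0.2, -2.0]
opening: 35.5
6.98 [546.8 231.6 200.9] yaw 2.4 xaxis [-0.026 -0.031 -0.999] F [-0.8  0.2 -2. ] op 35.5 q7 -0.36
shift units [ 0.073  0.053 -0.004] turn units [ 0.0294 -0.025  -0.0243]
```

View pics/wrist3.png

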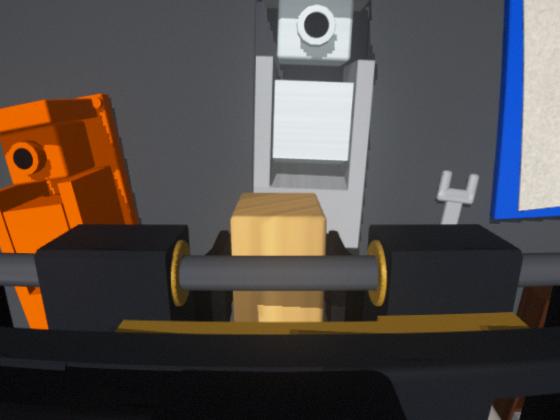

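View pics/side3.png

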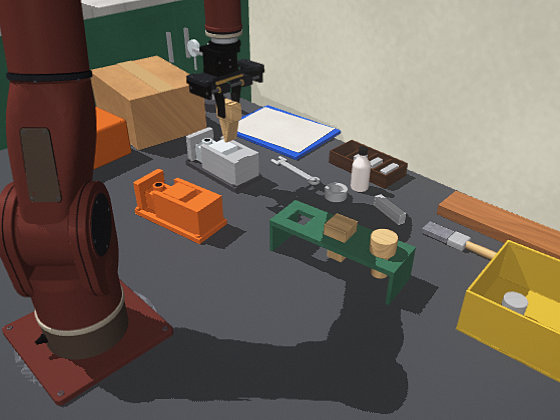

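```bash
python3 - <<'E'
from h import *
p=ctrl.get_image("wrist");cv2.imwrite("pics/wrist4.png",p["frame"])
f=p["frame"][40:250,230:390];cv2.imwrite("pics/w4c.png",cv2.resize(f,None,fx=2.8,fy=2.8,interpolation=cv2.INTER_CUBIC))
print([(np.round(r["xy"],1).tolist(),round(r["p"],2),atz(p,r["xy"],85).round(1).tolist()) for r in ctrl.mark_of("slot",p)])
print("proj est",proj(p,[565,245,85]))
E
```

```text
[([308.3, 166.9], 0.79, [566.8, 245.1, 85.0])]
proj est [305.90617601 166.95407714]
```

View pics/w4c.png

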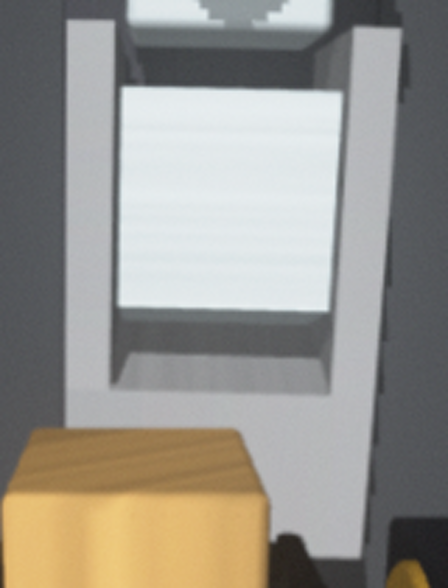

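```bash
python3 - <<'E'
from h import *
p=ctrl.get_image("wrist")
g=lambda x,y:atz(p,[x/2.8+230,y/2.8+40],85).round(1)
a,b,c,d=g(112,386),g(330,394),g(118,306),g(330,312);print(a,b,c,d)
m=(a+b)/2;m2=(c+d)/2;print("fixed mid",m,"jaw mid",m2)
ang=lambda u,v:np.degrees(np.arctan2(*(v-u)[[1,0]])).round(1)
print("edge angs",ang(a,b),ang(c,d),"sides",ang(g(112,386),g(112,20)),ang(g(330,394),g(352,28)),ang(g(65,385),g(65,20)),ang(g(361,556),g(401,30)))
E
python3 st.py 566 245 170 0.5
```

```text
[539.1 234.7  85. ] [598.5 234.5  85. ] [540.2 256.5  85. ] [596.8 256.9  85. ]
fixed mid [568.8 234.6  85. ] jaw mid [568.5 256.7  85. ]
edge angs -0.2 0.4 sides 91.3 90.7 90.7 90.6
7.28 [548.2 224.9 204. ] yaw 1.6 xaxis [-0.023 -0.031 -0.999] F [-0.8 -0.8 -1.2] op 35.9 q7 -0.36
shift units [ 0.071  0.08  -0.136] turn units [ 0.0293 -0.0221 -0.0189]
```

```bash
python3 -m handwheel '[[1,0.04,0.04,0,0.015,-0.011,-0.01],[1,0.034,0.04,-0.02,0.014,-0.011,-0.01],[1,0,0,-0.04,0,0,0],[1,0,0,-0.03,0,0,0],[1,0,0,0,0,0,0],[1,0,0,0,0,0,0],[1,0,0,0,0,0,0]]'; python3 st.py 567 245.5 170 0.4;  python3 - <<'E'
from h import *
p=ctrl.get_image("wrist");cv2.imwrite("pics/wrist5.png",p["frame"])
f=p["frame"][40:350,200:390];cv2.imwrite("pics/w5c.png",cv2.resize(f,None,fx=2.5,fy=2.5,interpolation=cv2.INTER_CUBIC))
print([(np.round(r["xy"],1).tolist(),round(r["p"],2),atz(p,r["xy"],85).round(1).tolist()) for r in ctrl.mark_of("slot",p)])
E
```

```text
t: 7.87
position: [568.9, 243.4, 179.2]
tcp_rot: [1.214, 1.209, -1.207]
contact_force: [-0.2, -0.2, -1.8]
opening: 36.0
7.87 [568.9 243.4 179.2] yaw -0.1 xaxis [ 0.003  0.003 -1.   ] F [-0.2 -0.2 -1.8] op 36.0 q7 -0.37
shift units [-0.008  0.009 -0.037] turn units [-0.0031  0.0025  0.0082]
[([13.8, 323.5], 0.96, [351.9, 141.7, 85.0]), ([275.0, 198.8], 0.89, [567.4, 246.9, 85.0])]
```

View pics/w5c.png

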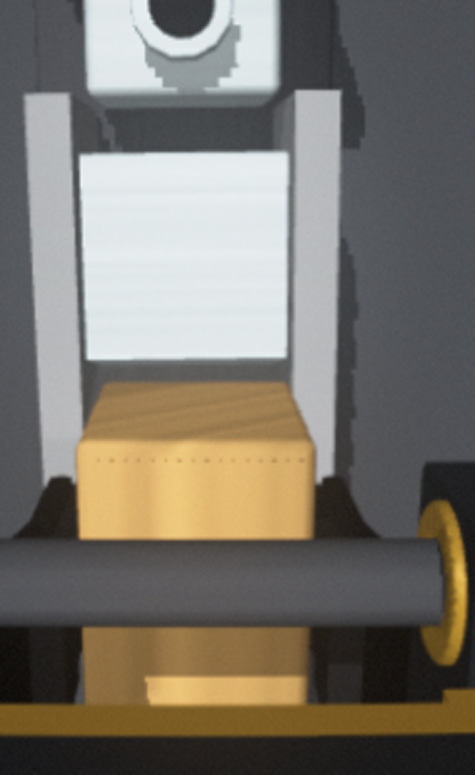

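```bash
python3 - <<'E'
from h import *
p=ctrl.get_image("wrist");o=ctrl.get_obs()
z=o["position"][2]
print(o["position"].round(1))
for q in [(78,438),(314,438)]: print("top edge",atz(p,[q[0]/2.5+200,q[1]/2.5+40],z+31.6).round(1))
for q in [(103,382),(294,384)]: print("bottom edge",atz(p,[q[0]/2.5+200,q[1]/2.5+40],z-10.4).round(1))
for q in [(85,359),(287,358)]: print("jaw edge",atz(p,[q[0]/2.5+200,q[1]/2.5+40],85).round(1))
E
python3 st.py
```

```text
[569.2 243.6 179.9]
top edge [552.5 271.5 211.5]
top edge [586.7 271.4 211.5]
bottom edge [552.2 270.3 169.5]
bottom edge [588.3 269.9 169.5]
jaw edge [539. 258.  85.]
jaw edge [595.6 258.2  85. ]
8.02 [569.2 243.6 179.9] yaw -0.1 xaxis [ 0.004  0.004 -1.   ] F [ 0.4  0.7 -1.3] op 35.8 q7 -0.37
```

```bash
python3 -m handwheel '[[1,-0.009,0.011,0,-0.004,0.003,0.008],[1,0,0,-0.05,0,0,0],[1,0,0,-0.06,0,0,0],[1,0,0,-0.02,0,0,0],[1,0,0,0,0,0,0],[1,0,0,0,0,0,0]]'; python3 st.py 567 246 120 0.4
```

```text
t: 8.52
position: [566.7, 247.4, 145.6]
tcp_rot: [1.204, 1.213, -1.201]
contact_force: [0.3, -0.1, -1.5]
opening: 35.7
8.52 [566.7 247.4 145.6] yaw 0.5 xaxis [ 0.002  0.001 -1.   ] F [ 0.3 -0.1 -1.5] op 35.7 q7 -0.37
shift units [ 0.001 -0.006 -0.102] turn units [-0.0005  0.0015 -0.002 ]
```

```bash
python3 -m handwheel '[[1,0.001,-0.006,-0.04,0,0,0],[1,0,0,-0.036,0,0,0],[1,0,0,0,0,0,0],[1,0,0,0,0,0,0]]'; python3 st.py 567 246 120 0.4
```

```text
t: 8.85
position: [567.6, 246.6, 125.7]
tcp_rot: [1.205, 1.213, -1.199]
contact_force: [0.7, 1.2, -0.6]
opening: 35.7
8.85 [567.6 246.6 125.7] yaw 0.5 xaxis [ 0.003  0.002 -1.   ] F [ 0.7  1.2 -0.6] op 35.7 q7 -0.36
shift units [-0.002 -0.002 -0.023] turn units [-0.002   0.0032 -0.0023]
```

```bash
python3 -m handwheel '[[1,0,0,-0.01,0,0,0],[1,0,0,-0.006,0,0,0],[1,0,0,0,0,0,0]]'; python3 st.py 567 246 120 0.4
```

```text
t: 9.1
position: [568.0, 247.5, 122.1]
tcp_rot: [1.207, 1.213, -1.197]
contact_force: [0.2, -0.2, -1.8]
opening: 35.7
9.1 [568.  247.5 122.1] yaw 0.6 xaxis [ 0.004  0.003 -1.   ] F [ 0.2 -0.2 -1.8] op 35.7 q7 -0.35
shift units [-0.004 -0.006 -0.008] turn units [-0.0033  0.0042 -0.0027]
```

```bash
python3 -m handwheel '[[1,-0.004,-0.004,-0.008,0,0.003,0],[1,0,0,-0.004,0,0,0],[1,0,0,0,0,0,0]]'; python3 st.py 567 246 120 0.4
```

```text
t: 9.35
position: [567.9, 247.8, 120.7]
tcp_rot: [1.208, 1.216, -1.196]
contact_force: [0.5, 1.0, -2.9]
opening: 36.0
9.35 [567.9 247.8 120.7] yaw 0.6 xaxis [ 0.004  0.006 -1.   ] F [ 0.5  1.  -2.9] op 36.0 q7 -0.35
shift units [-0.004 -0.007 -0.003] turn units [-0.0058  0.0035 -0.0034]
```

```bash
python3 -m handwheel '[[1,-0.002,-0.006,-0.01,0,0,0],[1,0,0,-0.006,0,0,0],[1,0,0,0,0,0,0]]'; python3 st.py 567 246 116 0.4
```

```text
t: 9.6
position: [568.3, 248.2, 118.4]
tcp_rot: [1.211, 1.217, -1.191]
contact_force: [1.8, 1.5, -3.6]
opening: 35.7
9.6 [568.3 248.2 118.4] yaw 0.7 xaxis [ 0.006  0.01  -1.   ] F [ 1.8  1.5 -3.6] op 35.7 q7 -0.35
shift units [-0.005 -0.009 -0.01 ] turn units [-0.0092  0.0062 -0.0044]
```

```bash
python3 -m handwheel '[[0.4,0,0,0,0,0,0],[0.3,0,0,0,0,0,0],[0.3,0,0,0,0,0,0],[0.3,0,0,0,0,0,0]]'; python3 st.py 567 246 116 0.4;  python3 - <<'E'
from h import *
for n in ["wrist","side"]:
    p=ctrl.get_image(n);cv2.imwrite(f"pics/{n}6.png",p["frame"])
f=p["frame"][80:210,160:300];cv2.imwrite("pics/s6c.png",cv2.resize(f,None,fx=4,fy=4,interpolation=cv2.INTER_CUBIC))
E
```

```text
t: 9.93
position: [568.1, 246.2, 117.6]
tcp_rot: [1.209, 1.215, -1.194]
contact_force: [1.0, -1.2, -0.0]
opening: 54.7
9.93 [568.1 246.2 117.6] yaw 0.6 xaxis [ 0.005  0.007 -1.   ] F [ 1.  -1.2 -0. ] op 54.7 q7 -0.35
shift units [-0.005 -0.001 -0.006] turn units [-0.0069  0.0052 -0.0031]
```

View pics/wrist6.png

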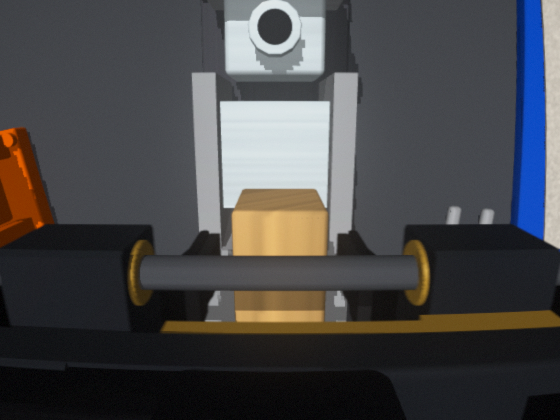

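View pics/s6c.png

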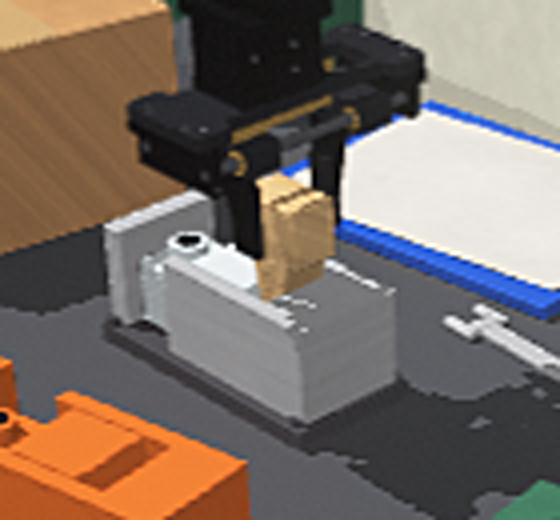

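```bash
python3 -m handwheel '[[0.3,0,0,0.05,0,0,0],[0.3,0,0,0.08,0,0,0],[0.3,0,0,0.08,0,0,0],[0.3,0,0,0.02,0,0,0],[1,0,0,0,0,0,0],[1,0,0,0,0,0,0],[1,0,0,0,0,0,0],[1,0,0,0,0,0,0],[1,0,0,0,0,0,0],[1,0,0,0,0,0,0],[1,0,0,0,0,0,0],[1,0,0,0,0,0,0]]'; python3 st.py 567.5 246 154 0.4;  python3 - <<'E'
from h import *
for n in ["wrist","side","top"]:
    p=ctrl.get_image(n);cv2.imwrite(f"pics/{n}7.png",p["frame"])
    print(n,[(np.round(r["xy"],1).tolist(),round(r["p"],2),atz(p,r["xy"],109).round(1).tolist()) for r in ctrl.mark_of("wedge",p)])
    if n=="side": f=p["frame"][80:210,160:300];cv2.imwrite("pics/s7c.png",cv2.resize(f,None,fx=4,fy=4,interpolation=cv2.INTER_CUBIC))
E
```

```text
t: 11.03
position: [566.2, 244.8, 176.1]
tcp_rot: [1.205, 1.216, -1.199]
contact_force: [-0.3, -0.4, -0.2]
opening: 15.6
11.03 [566.2 244.8 176.1] yaw 0.6 xaxis [ 0.001  0.004 -1.   ] F [-0.3 -0.4 -0.2] op 15.6 q7 -0.37
shift units [ 0.005  0.005 -0.088] turn units [-0.0038  0.0009 -0.0026]
wrist [([279.6, 209.9], 0.75, [567.6, 247.7, 109.0])]
side [([232.7, 143.3], 0.94, [566.5, 237.4, 109.0])]
top [([151.4, 155.0], 0.51, [565.0, 241.3, 109.0])]
```

View pics/wrist7.png

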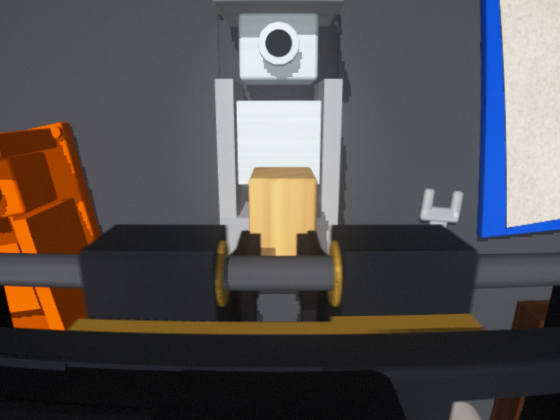

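View pics/s7c.png

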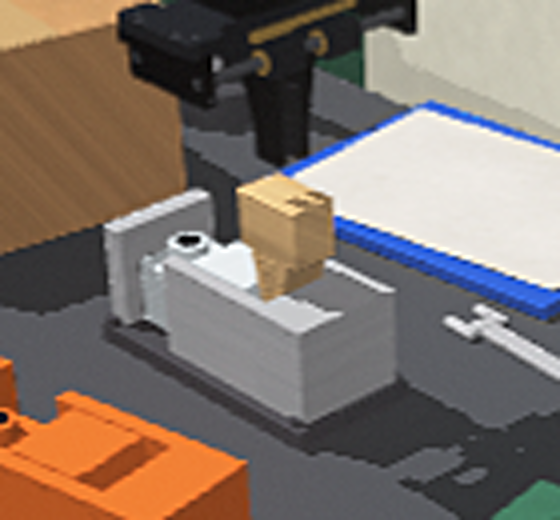

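```bash
python3 -m handwheel '[[1,0.005,0.01,0,0,0,0],[1,0,0,-0.03,0,0,0],[1,0,0,-0.03,0,0,0],[1,0,0,-0.01,0,0,0],[1,0,0,0,0,0,0]]'; python3 st.py 567.5 248 150 0.4
```

```text
t: 11.75
position: [567.9, 247.9, 157.3]
tcp_rot: [1.206, 1.216, -1.198]
contact_force: [-0.1, -0.3, 1.3]
opening: 0.4
11.75 [567.9 247.9 157.3] yaw 0.6 xaxis [ 0.002  0.005 -1.   ] F [-0.1 -0.3  1.3] op 0.4 q7 -0.36
shift units [-0.002  0.001 -0.029] turn units [-0.0045  0.0019 -0.0027]
```

```bash
python3 -m handwheel '[[1,0,0,-0.02,0,0,0],[1,0,0,-0.02,0,0,0],[1,0,0,-0.02,0,0,0]]'; python3 st.py 567.5 248 150 0.4; python3 -m handwheel '[[1,0,0,-0.02,0,0,0],[1,0,0,-0.02,0,0,0]]'; python3 st.py 567.5 248 150 0.4
```

```text
t: 12.0
position: [568.8, 249.2, 142.8]
tcp_rot: [1.209, 1.216, -1.195]
contact_force: [-0.8, 3.9, 6.7]
opening: 0.7
12.0 [568.8 249.2 142.8] yaw 0.6 xaxis [ 0.005  0.007 -1.   ] F [-0.8  3.9  6.7] op 0.7 q7 -0.36
shift units [-0.005 -0.005  0.029] turn units [-0.007   0.0044 -0.0031]
t: 12.17
position: [569.9, 251.7, 133.9]
tcp_rot: [1.213, 1.217, -1.189]
contact_force: [-0.3, 2.6, 7.0]
opening: 0.5
12.17 [569.9 251.7 133.9] yaw 0.7 xaxis [ 0.008  0.012 -1.   ] F [-0.3  2.6  7. ] op 0.5 q7 -0.36
shift units [-0.009 -0.015  0.064] turn units [-0.011   0.0075 -0.0044]
```

```bash
python3 -m handwheel '[[1,0,0,-0.016,-0.004,0.003,0],[1,0,0,-0.016,0,0,0]]'; python3 st.py;  python3 -m handwheel '[[1,0,0,-0.012,0,0,0],[1,0,0,-0.012,0,0,0]]'; python3 st.py
```

```text
t: 12.33
position: [570.7, 253.8, 127.2]
tcp_rot: [1.211, 1.218, -1.189]
contact_force: [-13.0, -6.8, 51.7]
opening: 0.4
12.33 [570.7 253.8 127.2] yaw 0.7 xaxis [ 0.007  0.011 -1.   ] F [-13.   -6.8  51.7] op 0.4 q7 -0.35
t: 12.5
position: [571.4, 253.8, 127.5]
tcp_rot: [1.214, 1.219, -1.187]
contact_force: [-12.5, -5.4, 30.7]
opening: 0.7
12.5 [571.4 253.8 127.5] yaw 0.7 xaxis [ 0.009  0.014 -1.   ] F [-12.5  -5.4  30.7] op 0.7 q7 -0.35
```

It has stopped dead at 127 mm. Next I lift clear and check.

```bash
python3 -m handwheel '[[1,0,0,0.03,0,0,0],[1,0,0,0.08,0,0,0],[1,0,-0.06,0.14,0,0,0],[1,0,-0.12,0.1,0,0,0],[1,0,-0.16,0.03,0,0,0],[1,0,-0.12,0,0,0,0],[1,0,0,0,0,0,0],[1,0,0,0,0,0,0]]'; python3 st.py;  python3 - <<'E'
from h import *
P={}
for n in ["wrist","side","top"]:
    p=ctrl.get_image(n);cv2.imwrite(f"pics/{n}8.png",p["frame"]);P[n]=p
    for t in ["wedge","pin","block"]:
        print(n,t,[(np.round(r["xy"],1).tolist(),round(r["p"],2),atz(p,r["xy"],85).round(1).tolist()) for r in ctrl.mark_of(t,p)][:2])
f=np.hstack([P["side"]["frame"][100:210,170:290],P["top"]["frame"][120:230,90:210]]);cv2.imwrite("pics/c8.png",cv2.resize(f,None,fx=3.3,fy=3.3,interpolation=cv2.INTER_CUBIC))
E
```

```text
t: 13.17
position: [569.4, 134.3, 225.8]
tcp_rot: [1.212, 1.219, -1.185]
contact_force: [-0.3, 0.8, -0.3]
opening: 0.4
13.17 [569.4 134.3 225.8] yaw 0.9 xaxis [ 0.009  0.014 -1.   ] F [-0.3  0.8 -0.3] op 0.4 q7 -0.2
wrist wedge [([280.3, 37.7], 0.57, [571.0, 255.4, 85.0])]
wrist pin []
wrist block []
side wedge [([229.3, 151.8], 0.56, [557.6, 242.6, 85.0])]
side pin [([380.7, 249.7], 0.6, [508.5, -292.9, 85.0])]
side block [([337.6, 232.6], 0.79, [490.0, -193.8, 85.0])]
top wedge []
top pin [([393.1, 182.8], 0.65, [507.1, -297.0, 85.0])]
top block [([348.4, 191.3], 0.98, [487.5, -195.3, 85.0])]
```

View pics/c8.png

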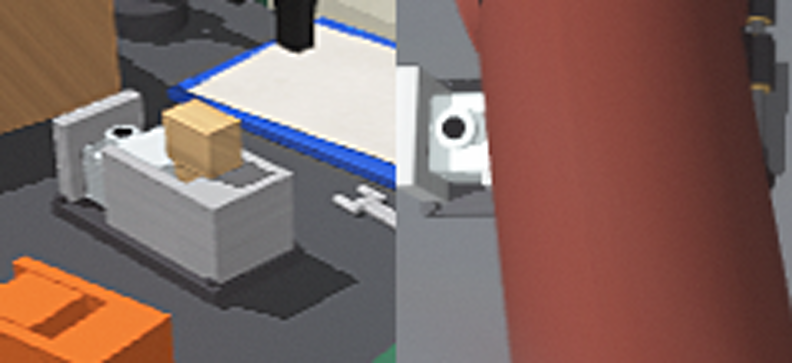

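View pics/side8.png

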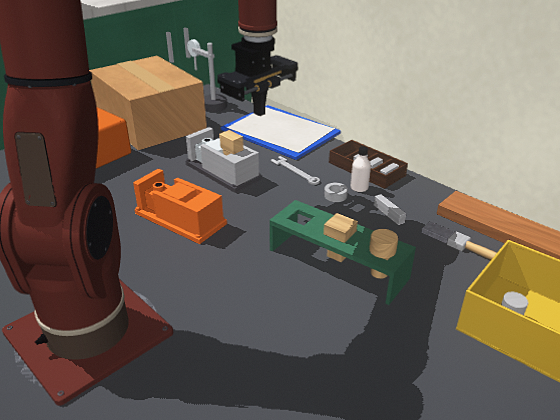

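```bash
python3 - <<'E'
from h import *
for n in ["side","wrist"]:
    p=ctrl.get_image(n);k=6
    f0=p["frame"]
    o=(200,110,80,65) if n=="side" else (220,0,120,100)
    f=cv2.resize(f0[o[1]:o[1]+o[3],o[0]:o[0]+o[2]],None,fx=k,fy=k,interpolation=cv2.INTER_CUBIC)
    raw=f.copy()
    for z in (85,127):
        q=[proj(p,[568+sx*18,252.5+sy*28,z]) for sx,sy in((1,1),(1,-1),(-1,-1),(-1,1))]
        q=((np.array(q)-o[:2]+.5)*k).astype(int);cv2.polylines(f,[q],True,(0,0,255) if z==85 else (255,0,0),1)
    cv2.imwrite(f"pics/{n}9.png",np.vstack([raw,f]) if n=="side" else f)
E
python3 st.py
```

```text
13.87 [569.2 135.7 225.4] yaw 1.0 xaxis [ 0.008  0.013 -1.   ] F [-0.1 -0.1  0.3] op 0.6 q7 -0.2
```

View pics/side9.png

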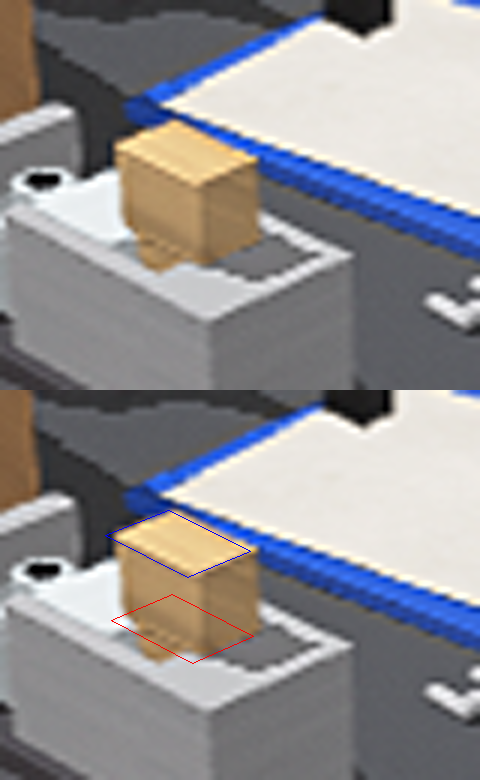

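View pics/wrist9.png

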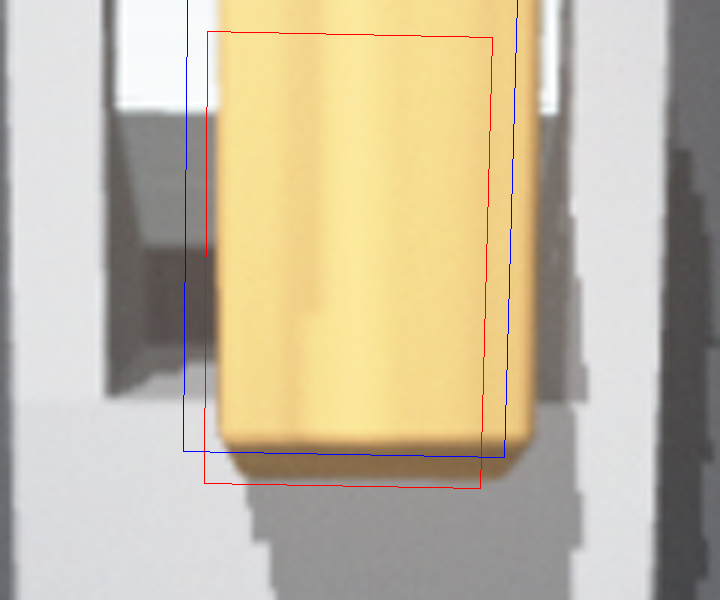

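```bash
python3 -c "
from workcell import ctrl
print(ctrl.close_job()); print(ctrl.get_obs()['t'])"
```

```text
the job is handed in; nothing more can be done
None
the job is handed in; nothing more can be done
```

I took the wedge from the rack and stood it point down in the steel clamp's slot. I let go with its shoulder about 23 mm above the steel, then tapped it down with the gripper closed. The job is handed in, at about 14 s of the 45 s allowed; no verdict was reported.

- **Driven home:** the wedge moved down at about 7 N, then stopped dead with the fingertips at 127.2 to 127.5 mm. A fully seated head top should be at 127 mm.
- **Peak force:** my last pushes at the stop read up to about 52 N at the wrist, below its 120 N limit. The separate 40 N limit covers the arm and gripper body. Only the closed fingertips were pressing on the head, so I don't think it applied.
- **Final position:** the pictures show the wedge upright, about 9 mm from my estimate of the slot's middle (limit 22 mm). My wireframe check of where it should be was 4 to 5 mm off sideways against both pictures. The height therefore rests mainly on the dead stop and the fingertip reading.
- **Side camera:** the network's mark on the wedge was about 13 mm off in x and y from the wrist camera's. I trusted the wrist camera, whose mark matched the point where I tapped. The top camera could not see the wedge because the arm was in the way.
- **Pin and block:** they are still in their rack places, with their marks within about 6 mm of the first readings. The orange look-alike clamp was not touched.
- **Arm:** it is clear of everything, with a contact force reading near zero.

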